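# Divide the parts box and tip in the pulled components

## Robot

A 7-joint arm with a two-finger parallel gripper is mounted at the origin on the work surface. World frame = base frame: x ahead of the robot, y to its left, z up, the work surface at z = 0. Lengths are in m, angles in rad, forces in N, time in s.
With the tool pointing down it reaches from about 0.425 to 0.875 m from the base axis. Payload 8.4 kg.
Tool frame: the origin (TCP) lies at the very end of the fingers, on their centre line; the grasp point (between the pads) lies 19 mm behind it (robot.tcp_to_grasp is the distance from the TCP to the grasp point, in m); z points along the fingers, y is the direction in which the jaws open and shut (so a half turn about z gives the same grasp; the last joint's range is limited). The gripper opens to 85 mm and grips with 20 to 120 N. Pads are 22 mm wide; open, the fingers measure 114 mm over their backs; the gripper's body (76 mm by 85 mm) begins 54 mm behind the grasp point. The pads swing forward as they close: fully open they stand 13 mm farther back than shut.
Start: joints at [1.062, 0.333, 0.04, 1.465, -0.013, 1.343, -0.059], TCP at [0.259, -0.596, 0.231] pointing down, gripper open.
Joint ranges: [-2.58, 2.58], [-0.38, 2.09], [-1.3, 1.39], [0.25, 2.4], [-1.5, 4.64], [0.08, 2.09], [-2.65, 2.65]. Speed limits (rad/s): [2.22, 2.22, 2.79, 2.79, 3.14, 3.14, 3.14].

## Interface

Orientations are given as a unit quaternion [w, x, y, z].
In Python, from rig import robot, claw, optics gives the robot as it stands. Calls block until the motion is done:
- robot.reach(position, orientation): joint-space move of the TCP to a pose.
- robot.movel(position, v=0.15, frame=None, threshold=None): straight line of the TCP; frame=None keeps the orientation; v is the mean speed in m/s. With threshold (N) it stops when the force on the tool has changed by that much, and returns True; else False.
- robot.movej(angles): joint-space move.
- claw.ungrasp() and claw.close(newtons=None): open the fingers fully, or close them until they stop; newtons is the grip in N (None keeps the last).
- robot.wait(seconds).
- robot.solve_ik(position, orientation): joint angles nearest the present ones, or None.
- robot.read_state(): the state.
- optics.read_camera(name): name is "side" or "top"; returns (picture, depth): 384x512x3 uint8, red, green, blue; 384x512 float32, m along the optical axis (not along the pixel's ray), 0 where there is no reading.
- optics.camera_model(name): a dict with "vfov" (degrees; the focal length in pixels is half the picture's height over the tangent of half this angle, whatever the lens; pixels are square), "cx", "cy" (the principal point, pixels), "position" and "rotation" of the camera in the world. Camera axes: x right, y down, z forward; pixel columns grow to the right and rows downward; lengths in m; the calibration is good to about 2 mm. A picture is of the moment at which its call begins. camera_model takes no time and is no camera call.
A pose or a line that the arm cannot do raises robot.Unreachable and nothing moves.
- robot.finish_job(): hands the job in, once; it reports no verdict.
The state is a dict: "t": time; "joint_pos": joint angles; "qvel": joint speeds; "tau": joint torques, N m; "tool_pos": TCP position; "eef_rot": TCP orientation; "ft_force": force on the tool from outside, world axes, zero at the start; "moment": the same for the moment, N m; "grip_width": finger opening in m.
Only numpy, scipy, OpenCV 4.12 (cv2) and the standard library are available. Lean on these libraries where they do the work, as an engineer would, in place of code of your own. Each camera call takes 0.05 s, during which the arm holds its last target.

## Task

Put away the components pulled from the old boards. First fit the grey divider comb in the blue parts box, every tooth in its slot and the bar fully home on the sill; then gather all the loose components lying on the bench in the hinged tray, and only when all of them are in it, tip the tray by its handle so that they slide into the box's near compartment, then let the tray back down level. Leave the circuit board, knife and solder spool where they are, and the divider home.

Things in the scene. Friction and masses are not known exactly. Their poses are not given: they have to be found in the camera images.
- station: Sorting station, fixed; origin on the bench. Along its y (mm): tray handle at -198, hinged aluminium tray -158 to -30 on a two-post stand, blue open parts box -35 to +165 (200 wide along x, walls 60 high, 6 thick, floor 4). A grey slotted sill, 36 wide in y, crosses the box along x, centred at y = +78; the tray side of it is the near compartment, the other side, holding white connectors, the far one.
- sill (a point): Centre of the top face of the slotted sill, 24 mm above the bench; axes as the station's. The sill has six slots in a row along x, pitch 22 mm (at x = -55, -33, -11, 11, 33, 55 mm), each 7.5 mm along x, 23 mm along y, 20 mm deep.
- bin (a point): Centre of the floor of the near compartment (188 mm along x, 89 mm along y, between the tray-side wall and the sill), 4 mm above the bench; axes as the station's.
- tray (a joint): Angle of the tipping tray: 0 = level (at rest; it falls back there by its own weight when let go), grows as the handle is lifted, up to 1.25 rad. Hinge line along the station's x. Lifting takes a few newtons; the parts slide off once it is steep, at 0.5 to 0.8 rad.
- tray_floor (a point): Centre of the tray's floor (inside 178 mm along x, 125 mm along y), 72 mm above the bench when level; moves with the tray, its x along the hinge, its y towards the box. Walls 18 mm above the floor on three sides, open towards the box.
- tray_handle (a point): Middle of the tray's handle: a round steel bar, 10 mm diameter, 120 mm long along x, 77 mm above the bench when level, 35 mm clear of the tray's end wall; two rods at x = -55 and +55 mm join it to the tray.
- tray_hinge (a point): Middle of the tray's hinge line (along x), 68 mm above the bench; the handle's middle lies 168 mm from it towards -y and 9 mm higher when the tray is level.
- comb_bar (a point): Divider comb, grey plastic, 160 g: this point is the centre of its bar (140 mm along its own x, 24 mm along y, 32 mm along z). Six teeth in a row hang under the bar, pitch 22 mm (x = -55 .. 55 mm), each 5 mm along x, 20 mm along y, 16 mm long with rounded tips. It starts standing on its teeth, so this point is 32 mm above the bench; fully home in the sill, the bar rests on the sill and this point is 16 mm above sill. Same either way round.
- relay_c (a point): Pulled part, plug-in relay: black plastic block with six stubby steel legs underneath; 36 x 26 x 30 mm along its own x, y, z, about 40 g; this point is its centre. It starts upright on the bench. May be absent (None).
- transformer_c (a point): Pulled part, small mains transformer: dark steel core 38 x 18 x 34 with a copper-coloured winding bulging out both sides; 38 x 34 x 34 mm along its own x, y, z, about 110 g; this point is its centre. It starts upright on the bench. May be absent (None).
- terminal_c (a point): Pulled part, screw terminal block: white plastic, stepped, three screw heads on top; 44 x 24 x 28 mm along its own x, y, z, about 35 g; this point is its centre. It starts upright on the bench. May be absent (None).
- heatsink_c (a point): Pulled part, finned aluminium heat sink; 34 x 28 x 32 mm along its own x, y, z, about 45 g; this point is its centre. It starts upright on the bench. May be absent (None).
- film_c (a point): Pulled part, film capacitor: plain grey plastic block with two short wire legs underneath; 42 x 22 x 30 mm along its own x, y, z, about 30 g; this point is its centre. It starts upright on the bench. May be absent (None).
- board: Bystander: a green circuit board 130 x 160 mm on brass feet, parts on it up to 36 mm high; origin at the bench under its centre. Leave it alone.
- knife: Bystander: a red utility knife, 135 mm long, 18 mm high; origin under its handle's middle. Leave it alone.
- spool: Bystander: a steel solder spool, 60 mm diameter, 36 mm high; origin at the centre of its underside. Leave it alone.
Things that resemble listed ones, but are neither listed nor needed, are in the scene too. What is shaped like the part that bears film_c but pink or red is not meant.

How it is judged:
By the outcome, as a careful person would: the job done as asked, in the order asked, and still so for the second after the job is handed in, with the robot touching nothing.
Of relay, transformer, terminal, heatsink, film only 3 to 5 are there at a start; the rules pass over those that are not, and their reading is None.
At some moment in a run one of relay, transformer, terminal, heatsink, film may be knocked a few centimetres aside while the robot is not near it.
Once in a run the grip may slacken for a moment while it holds something.
It also fails if it takes over 210 s, if anything falls off the work surface, if the arm or the gripper's body presses on something with over 40 N, if the wrist force passes 120 N, or if a joint passes its speed limit or range.

## Working session

There is one attempt and no reset: what is moved stays moved. The work goes in short steps, each a Python script; the robot and the scene stay as the last script left them, time stands still between calls to the robot, and variables do not carry over. Pictures are saved under pics/ and viewed, and the job is handed in when it is done.

```bash
ls; mkdir -p pics; cat > h.py <<'E'
import numpy as np, cv2
from rig import robot, claw, optics
def shot(name, fn=None):
    im,d=optics.read_camera(name)
    if fn: cv2.imwrite('pics/'+fn+'.png', im[:,:,::-1])
    return im,d
def cam(name):
    m=optics.camera_model(name); f=192/np.tan(np.radians(m['vfov'])/2)
    R=np.array(m['rotation'],float)
    return m,f,R,np.array(m['position'],float)
def pts(name,d):
    m,f,R,p=cam(name)
    v,u=np.mgrid[0:d.shape[0],0:d.shape[1]]
    c=np.stack([(u-m['cx'])/f*d,(v-m['cy'])/f*d,d],-1)
    P=c@R.T+p; P[d<=0]=np.nan
    return P
E
python3 - <<'E'
from h import *
for n in('top','side'):
    im,d=shot(n,n+'0'); print(optics.camera_model(n)); np.savez('pics/'+n+'0.npz',im=im,d=d)
    print((d>0).mean(), d.min(), d.max())
s=robot.read_state(); print(s['t'],s['eef_rot'],s['grip_width'])
E
```

```text
pics
{'vfov': 47.77844143156072, 'cx': 251.76751146826913, 'cy': 191.6251136820061, 'position': array([0.34633565, 0.01940504, 1.47522561]), 'rotation': array([-0.06410732,  0.7088505 , -0.69929235,  0.06641857])}
0.9960174560546875 0.0 2.389236
{'vfov': 43.303301361848, 'cx': 258.507769714599, 'cy': 198.09335474821364, 'position': array([ 0.28714126, -0.85970862,  1.09571166]), 'rotation': array([-0.35814973,  0.91772168, -0.16092837,  0.0601477 ])}
0.9961649576822916 0.0 3.6773605
0.1 [-7.07710321e-04  9.79077960e-01  2.03484156e-01 -2.14755952e-04] 0.08552785027273674
```

```bash
python3 - <<'E'
s=open('h.py').read()
s=s.replace("R=np.array(m['rotation'],float)","w,x,y,z=m['rotation']; R=Rot.from_quat([x,y,z,w]).as_matrix()").replace("import numpy as np, cv2","import numpy as np, cv2\nfrom scipy.spatial.transform import Rotation as Rot")
open('h.py','w').write(s)
E
python3 - <<'E'
from h import *
for n in('top','side'):
    z=np.load('pics/'+n+'0.npz'); 
    cv2.imwrite('pics/%s0b.png'%n, cv2.resize(z['im'][:,:,::-1],(800,600),interpolation=cv2.INTER_CUBIC))
    P=pts(n,z['d'])
    for u,v in [(100,100),(256,100),(256,200),(400,200),(256,300),(400,300),(100,300)]: print(n,u,v,P[v,u].round(3))
E
```

```text
top 100 100 [ 0.952  0.568 -0.004]
top 256 100 [ 1.268e+00 -1.000e-03 -7.460e-01]
top 256 200 [0.581 0.002 0.073]
top 400 200 [ 0.6   -0.496  0.001]
top 256 300 [ 0.258 -0.002  0.001]
top 400 300 [ 0.264 -0.478  0.004]
top 100 300 [ 0.251  0.514 -0.002]
side 100 100 [0.229 0.769 0.002]
side 256 100 [0.784 0.565 0.002]
side 256 200 [0.592 0.024 0.071]
side 400 200 [ 1.325  0.253 -0.441]
side 256 300 [ 0.496 -0.243 -0.001]
side 400 300 [ 0.844 -0.371  0.001]
side 100 300 [ 0.218 -0.554  0.651]
```

View pics/top0b.png

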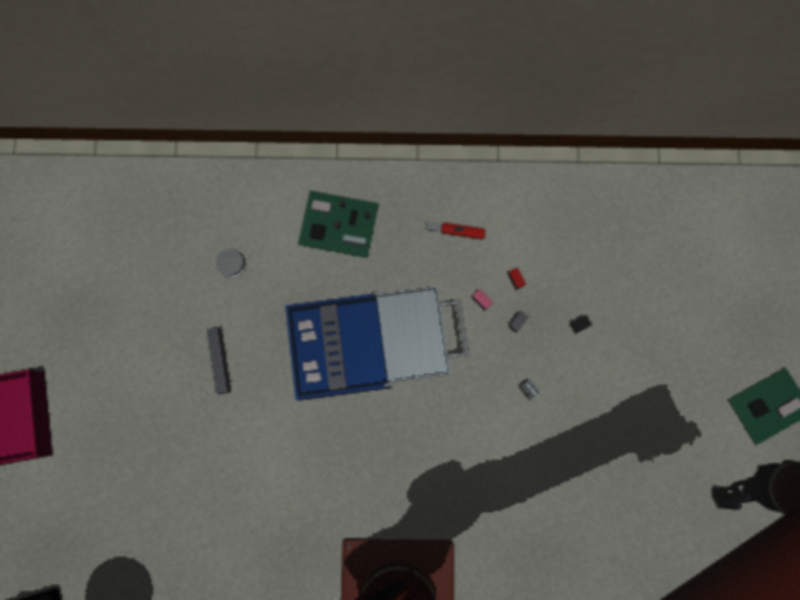

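View pics/side0b.png

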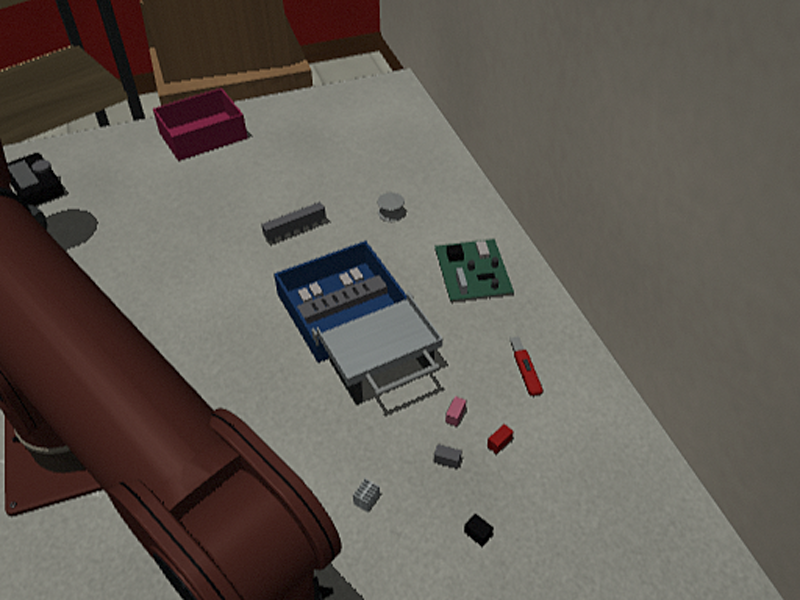

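```bash
cat >> h.py <<'E'
def blobs(name,d,zmin=0.012,zmax=0.3,amin=15,box=(0.1,1.1,-0.9,0.7)):
    P=pts(name,d)
    m=((P[...,2]>zmin)&(P[...,2]<zmax)&(P[...,0]>box[0])&(P[...,0]<box[1])&(P[...,1]>box[2])&(P[...,1]<box[3])).astype(np.uint8)
    n,L,st,c=cv2.connectedComponentsWithStats(m)
    out=[]
    for i in range(1,n):
        if st[i,4]<amin: continue
        q=P[L==i]; zt=np.nanpercentile(q[:,2],90)
        t=q[q[:,2]>zt-0.006]
        r=cv2.minAreaRect(t[:,:2].astype(np.float32)*1000)
        out.append((i,st[i],c[i],zt,t.mean(0),r))
    return P,L,out
E
python3 - <<'E'
from h import *
for n in('top','side'):
    z=np.load('pics/'+n+'0.npz'); im=z['im']
    P,L,o=blobs(n,z['d'])
    for i,st,c,zt,t,r in o: print(n,st[4],c.round(0),'z%.3f'%zt,t.round(3),[np.round(a,1) for a in r],np.median(im[L==i],axis=0))
E
```

```text
top 783 [214. 142.] z0.033 [0.771 0.153 0.033] [array([792.5, 140.5]), array([123.6,  95.6]), np.float64(85.3)] [30. 59. 45.]
top 54 [235. 135.] z0.029 [0.811 0.08  0.028] [array([810.8,  79.1]), array([10.8, 10.8]), np.float64(4.4)] [30.  56.5 42. ]
top 185 [295. 147.] z0.020 [ 0.779 -0.134  0.017] [array([ 780.5, -128.6]), array([112.7,  25.2]), np.float64(81.8)] [106.  28.  26.]
top 237 [146. 167.] z0.040 [0.695 0.378 0.037] [array([695.6, 377.8]), array([56.3, 55.5]), np.float64(5.2)] [92. 95. 94.]
top 15 [227. 162.] z0.017 [0.724 0.103 0.015] [array([724.1, 103.8]), array([29.5,  6.3]), np.float64(71.8)] [32. 61. 47.]
top 93 [330. 178.] z0.034 [ 0.673 -0.253  0.032] [array([ 670.6, -252.7]), array([39.1, 21.2]), np.float64(25.6)] [110.  29.  26.]
top 3624 [247. 216.] z0.078 [ 0.539 -0.035  0.077] [array([539.8, -41.7]), array([198.3, 180.5]), np.float64(8.8)] [114. 122. 126.]
top 93 [308. 191.] z0.034 [ 0.621 -0.176  0.032] [array([ 622.2, -175.3]), array([38.1, 21.9]), np.float64(46.2)] [132.  72.  92.]
top 88 [331. 205.] z0.033 [ 0.575 -0.254  0.031] [array([ 574.3, -253.2]), 
[... 2812 characters left out ...]
 25. ]), np.float64(81.6)] [125.  27.  25.]
side 151 [291. 263.] z0.032 [ 0.619 -0.181  0.03 ] [array([ 619.5, -180.2]), array([43., 22.]), np.float64(44.6)] [148.  82. 100.]
side 166 [320. 280.] z0.032 [ 0.669 -0.257  0.03 ] [array([ 668.9, -256.6]), array([42.1, 22.9]), np.float64(26.7)] [119.  21.  19.]
side 178 [286. 291.] z0.032 [ 0.573 -0.259  0.03 ] [array([ 573. , -258.6]), array([23.4, 41.6]), np.float64(53.8)] [76.  75.5 78. ]
side 201 [234. 316.] z0.033 [ 0.426 -0.28   0.031] [array([ 425.8, -279.2]), array([35.7, 29.7]), np.float64(38.6)] [80. 83. 83.]
side 209 [306. 338.] z0.032 [ 0.569 -0.394  0.03 ] [array([ 569.1, -394.3]), array([27. , 36.5]), np.float64(25.4)] [ 9.  9. 11.]
```

```bash
python3 - <<'E'
from h import *
t=np.load('pics/top0.npz')['im'][175:265,125:305,::-1]; cv2.imwrite('pics/ct.png',cv2.resize(t,None,fx=4.4,fy=4.4,interpolation=cv2.INTER_CUBIC))
s=np.load('pics/side0.npz')['im'][115:270,160:300,::-1]; cv2.imwrite('pics/cs.png',cv2.convertScaleAbs(cv2.resize(s,None,fx=3.8,fy=3.8,interpolation=cv2.INTER_CUBIC),alpha=1.5))
E
```

```text
(no output)
```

View pics/ct.png

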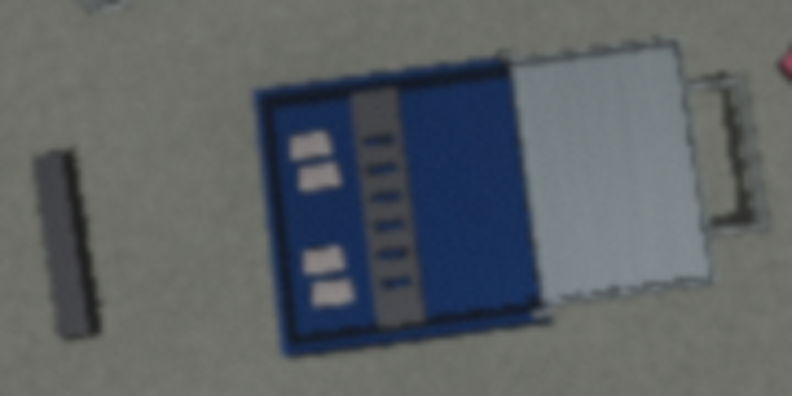

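View pics/cs.png

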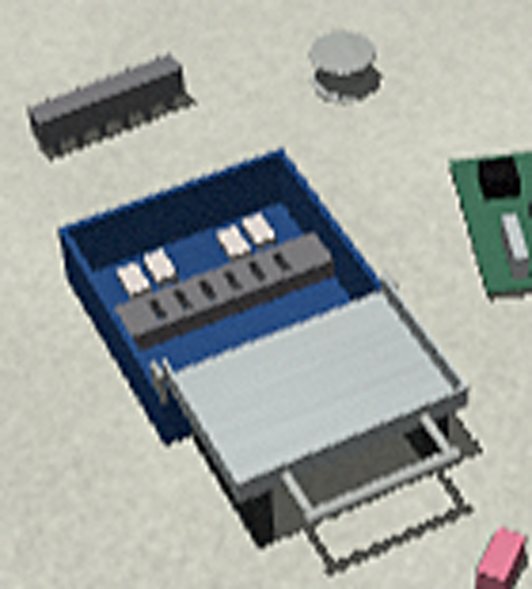

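```bash
cat >> h.py <<'E'
def proj(name,X):
    m,f,R,p=cam(name); c=(np.asarray(X,float)-p)@R
    return np.stack([c[...,0]/c[...,2]*f+m['cx'],c[...,1]/c[...,2]*f+m['cy']],-1)
def ray(name,uv,z):
    m,f,R,p=cam(name); uv=np.atleast_2d(uv)
    D=np.stack([(uv[:,0]-m['cx'])/f,(uv[:,1]-m['cy'])/f,np.ones(len(uv))],-1)@R.T
    return p+D*((z-p[2])/D[:,2])[:,None]
def rect(name,im,c,yaw,w,h,z,res=0.0005):
    """ortho picture of plane z; columns along local x, rows along -local y; centre c"""
    W,H=int(w/res),int(h/res); R=np.array([[np.cos(yaw),-np.sin(yaw)],[np.sin(yaw),np.cos(yaw)]])
    q=np.array([[0,0],[W,0],[W,H],[0,H]],float)
    l=np.stack([(q[:,0]-W/2)*res,-(q[:,1]-H/2)*res],-1)@R.T+np.array(c)
    uv=proj(name,np.c_[l,np.full(4,z)])
    M=cv2.getPerspectiveTransform(uv.astype(np.float32),q.astype(np.float32))
    return cv2.warpPerspective(im,M,(W,H),flags=cv2.INTER_CUBIC)
E
python3 - <<'E'
from h import *
I={n:np.load('pics/'+n+'0.npz')['im'] for n in('top','side')}
uv=np.array([[380,140],[381,168],[386,196],[390,225],[393,253],[397,282]])/4.4+[125,175]
w=ray('top',uv,.024); print('top',w.round(4))
uv2=np.array([[158,308],[183,299],[207,290],[232,281],[256,272],[281,262]])/3.8+[160,115]
w2=ray('side',uv2,.024);print('side',w2.round(4))
for w_ in(w,w2):
    a=w_-w_.mean(0); v=np.linalg.svd(a)[2][0]; v*=np.sign(v[0]); print(w_.mean(0),np.degrees(np.arctan2(v[1],v[0])), np.ptp(a@v)/5)
c=(w.mean(0)+w2.mean(0))[:2]/2; yaw=np.radians(6)
out=[]
for n in I: out.append(rect(n,I[n],c,yaw,.2,.06,.024)); 
for n in I: out.append(rect(n,I[n],(.479,.387),np.radians(10),.2,.06,.048))
o=cv2.convertScaleAbs(np.vstack(out)[:,:,::-1],alpha=1.8); cv2.imwrite('pics/rect.png',cv2.resize(o,None,fx=1.2,fy=1.2)); print(o.shape)
E
```

```text
top [[0.5635 0.1524 0.024 ]
 [0.5419 0.151  0.024 ]
 [0.5203 0.1465 0.024 ]
 [0.4982 0.1428 0.024 ]
 [0.4769 0.1399 0.024 ]
 [0.4549 0.1362 0.024 ]]
side [[0.4568 0.1359 0.024 ]
 [0.4781 0.1386 0.024 ]
 [0.4989 0.1415 0.024 ]
 [0.5207 0.1442 0.024 ]
 [0.5419 0.1472 0.024 ]
 [0.5644 0.151  0.024 ]]
[0.50928844 0.14479427 0.024     ] 8.815523971412544 0.02196078887833831
[0.5101335  0.14305421 0.024     ] 7.894366679301703 0.021734352025978714
(480, 400, 3)
```

View pics/rect.png

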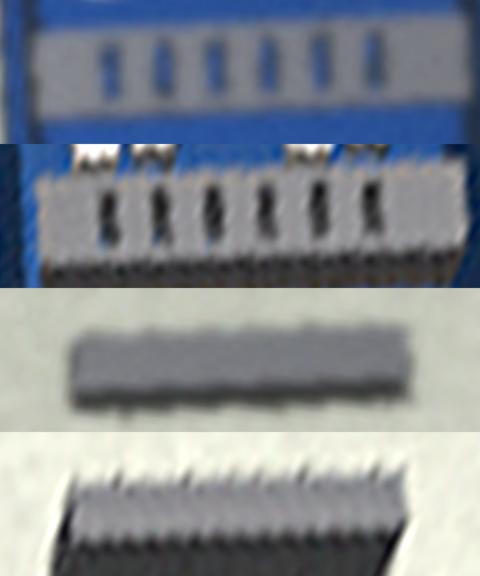

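```bash
cat >> h.py <<'E'
def r2w(uv,c,yaw,w,h,res=0.0005):
    W,H=int(w/res),int(h/res); l=np.stack([(uv[:,0]-W/2)*res,-(uv[:,1]-H/2)*res],-1)
    R=np.array([[np.cos(yaw),-np.sin(yaw)],[np.sin(yaw),np.cos(yaw)]]); return l@R.T+np.array(c)
def rowedges(g,cols,halfref):
    """per column: first/last subpixel row at which g crosses halfref around the bright/dark strip"""
    pass
E
python3 - <<'E'
from h import *
I={n:np.load('pics/'+n+'0.npz')['im'] for n in('top','side')}
c=(.5097,.1439); yaw=np.radians(8.3)
for n in I:
    r=rect(n,I[n],c,yaw,.14,.026,.024).astype(float); 
    red=r[:,:,0]  # grey bright in red; slots dark/blue
    h,w=red.shape
    bg=np.median(red); d=np.clip(bg*0.85-red,0,None)
    pk=[]
    for i in range(6):
        x0=int((i-2.5)*44+w/2); s=d[:,x0-18:x0+18]; v,u=np.mgrid[0:h,x0-18:x0+18]
        pk.append([(s*u).sum()/s.sum()+.5,(s*v).sum()/s.sum()+.5])
    W=r2w(np.array(pk),c,yaw,.14,.026); a=W-W.mean(0); v=np.linalg.svd(a)[2][0]; v*=np.sign(v[0])
    print(n,'slots',W.mean(0).round(4),np.degrees(np.arctan2(v[1],v[0])).round(2),'pitch',np.polyfit(range(6),a@v,1)[0])
    # comb top-face
    cc=(.479,.387); cy=np.radians(10)
    r=rect(n,I[n],cc,cy,.2,.08,.048)
    hsv=cv2.cvtColor(r,cv2.COLOR_RGB2HSV); V=cv2.GaussianBlur(r[:,:,0],(0,0),1).astype(int)
    mid=V[75:85,150:250].mean(); 
    lo=mid*0.75; 
    # bench brightness
    bn=np.median(V[:12]); hi=(mid+bn)/2
    m=((V>lo)&(V<hi)).astype(np.uint8); m=cv2.morphologyEx(m,cv2.MORPH_OPEN,np.ones((15,15)))
    nn,L,st,ce=cv2.connectedComponentsWithStats(m); k=L[80,200]
    mr=cv2.minAreaRect(np.argwhere(L==k)[:,::-1].astype(np.float32))
    Wc=r2w(np.array([mr[0]])+.5,cc,cy,.2,.08)[0]
    pp=np.argwhere(L==k)[:,::-1].astype(float); a=pp-pp.mean(0); vv=np.linalg.svd(a,full_matrices=False)[2][0]; vv*=np.sign(vv[0])
    print(n,'comb',mid,bn,Wc.round(4),r2w(pp.mean(0)[None],cc,cy,.2,.08).round(4),np.array(mr[1])*.5,'yaw',10-np.degrees(np.arctan2(vv[1],vv[0])))
E
```

```text
top slots [0.5107 0.1463] 8.24 pitch 0.021984255519226788
top comb 67.667 108.0 [0.4785 0.3883] [[0.4777 0.3883]] [ 24.10377884 144.88789368] yaw 12.124546519244008
side slots [0.5096 0.1456] 8.93 pitch 0.02199926125145233
side comb 79.592 133.0 [0.4787 0.3866] [[0.4786 0.3868]] [ 22.7316246  138.49371338] yaw 12.079289951661035
```

```bash
cat >> h.py <<'E'
def down(a): return [0,float(np.cos(a/2)),float(np.sin(a/2)),0]
def st(msg=''):
    s=robot.read_state(); print(msg,'t%.1f'%s['t'],'tcp',np.round(s['tool_pos'],4),'F',np.round(s['ft_force'],1),'M',np.round(s['moment'],2),'w%.4f'%s['grip_width']); return s
E
python3 - <<'E'
from h import *
a=np.radians(12.1)
robot.movel([.259,-.596,.33]); 
robot.reach([.4787,.3875,.25],down(a)); st()
for n in('top','side'):
    im,d=shot(n,n+'1'); np.savez('pics/'+n+'1.npz',im=im,d=d)
    P,L,o=blobs(n,d,box=(.25,1,-.9,.0))
    for i,s_,c,zt,t,r in o: print(n,s_[4],c.round(0),'z%.3f'%zt,t.round(3),[np.round(a_,1) for a_ in r],np.median(im[L==i],axis=0))
E
```

```text
t4.4 tcp [0.4793 0.3869 0.2499] F [0.2 0.7 0.7] M [-0.03  0.    0.  ] w0.0854
top 173 [295. 147.] z0.020 [ 0.781 -0.133  0.017] [array([ 781.3, -129.3]), array([106.7,  24.4]), np.float64(84.3)] [125.  36.  33.]
top 95 [330. 178.] z0.034 [ 0.671 -0.252  0.032] [array([ 670.3, -251.2]), array([39.5, 23.9]), np.float64(25.6)] [131.  35.  32.]
top 1716 [272. 214.] z0.083 [ 0.542 -0.077  0.083] [array([540.8, -63.5]), array([190.3, 138.8]), np.float64(4.9)] [142. 151. 155.]
top 95 [308. 191.] z0.034 [ 0.623 -0.175  0.031] [array([ 622.5, -175.3]), array([38.5, 22. ]), np.float64(46.5)] [157.  87. 110.]
top 89 [331. 205.] z0.035 [ 0.575 -0.254  0.032] [array([ 574.4, -253.2]), array([21.5, 41.8]), np.float64(52.9)] [84. 85. 88.]
top 89 [371. 207.] z0.035 [ 0.572 -0.389  0.032] [array([ 570.8, -389.1]), array([23.8, 35.3]), np.float64(27.1)] [37. 38. 37.]
top 72 [339. 249.] z0.035 [ 0.428 -0.275  0.033] [array([ 428.1, -276.1]), array([36.7, 25.9]), np.float64(30.1)] [100.5 106.5 105. ]
top 87 [486. 261.] z0.022 [ 0.396 -0.765  0.019] [array([ 396.5, -764.7]), array([29.5, 32.8]), np.float
[... 382 characters left out ...]
]), np.float64(82.3)] [125.5  27.   25. ]
side 145 [291. 262.] z0.032 [ 0.619 -0.181  0.029] [array([ 619.6, -180.6]), array([43.9, 22.7]), np.float64(46.8)] [149.  83. 101.]
side 165 [320. 280.] z0.032 [ 0.669 -0.257  0.03 ] [array([ 668.4, -257. ]), array([41.6, 22.3]), np.float64(27.2)] [120.  22.  20.]
side 178 [286. 291.] z0.032 [ 0.573 -0.259  0.029] [array([ 573.4, -257.9]), array([24.3, 42. ]), np.float64(55.2)] [76. 76. 78.]
side 198 [234. 316.] z0.033 [ 0.427 -0.28   0.031] [array([ 426.4, -279.3]), array([34.4, 30.1]), np.float64(37.2)] [79.5 83.5 82.5]
side 208 [306. 338.] z0.031 [ 0.569 -0.394  0.029] [array([ 569.9, -394.1]), array([27.6, 35.4]), np.float64(31.6)] [10.  9. 10.]
```

View pics/top1.png

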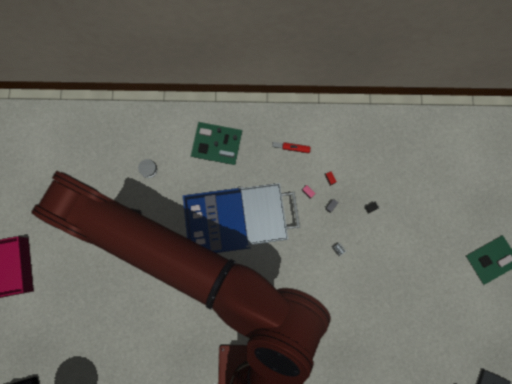

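View pics/side1.png

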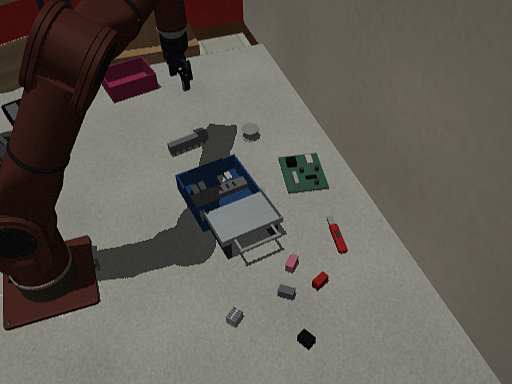

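```bash
python3 - <<'E'
from h import *
print(robot.movel([.4787,.3872,.06],v=.12)); st()
print(robot.movel([.4787,.3872,.020],v=.06,threshold=15)); st('low')
claw.close(45); st('closed')
E
```

```text
False
 t6.3 tcp [0.479  0.3875 0.0607] F [-0.6 -0.1 -0.4] M [0.03 0.03 0.05] w0.0854
False
low t7.1 tcp [0.4787 0.3874 0.0202] F [0.8 0.1 0.5] M [-0.03  0.01  0.01] w0.0857
closed t7.7 tcp [0.4788 0.3873 0.0202] F [ 0.2 -0.9  3.3] M [-0.17  0.11 -0.08] w0.0232
```

```bash
python3 - <<'E'
from h import *
robot.movel([.4787,.3872,.13],v=.12); st('lift')
a=np.radians(8.5)
robot.reach([.5100,.1455,.13],down(a)); robot.wait(.3); st('over')
for n in('side','top'):
    im,d=shot(n,n+'2'); np.savez('pics/'+n+'2.npz',im=im,d=d)
    if n=='side': cv2.imwrite('pics/s2c.png',cv2.convertScaleAbs(cv2.resize(im[90:270,150:330,::-1],None,fx=3.3,fy=3.3,interpolation=cv2.INTER_CUBIC),alpha=1.8))
E
```

```text
lift t8.7 tcp [0.4785 0.3867 0.1291] F [ 0.1  0.2 -1.3] M [ 0.01 -0.07 -0.04] w0.0237
over t10.0 tcp [0.5098 0.1467 0.1301] F [ 0.7  0.3 -2.1] M [ 0.03  0.   -0.  ] w0.0232
```

View pics/s2c.png

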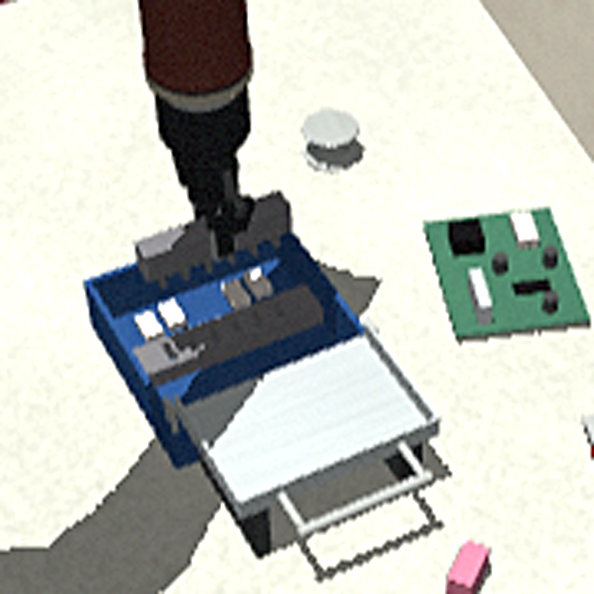

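View pics/top2.png

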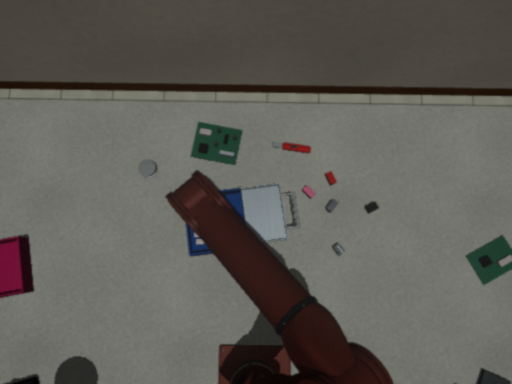

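```bash
python3 - <<'E'
from h import *
S=[robot.read_state() for _ in range(30)]
print(np.mean([s['tool_pos'] for s in S],0),np.std([s['tool_pos'] for s in S],0),S[0]['t'],S[-1]['t'], np.std([s['ft_force'] for s in S],0))
def ends(f,zc):
    z=np.load('pics/side%s.npz'%f); P=pts('side',z['d']); 
    c0=np.array([.4787,.387]) if f=='0' else np.array([.51,.1457]); yaw=np.radians(12.1 if f=='0' else 8.5)
    l=(P[...,:2]-c0)@np.array([[np.cos(yaw),-np.sin(yaw)],[np.sin(yaw),np.cos(yaw)]])
    m=(np.abs(P[...,2]-zc)<.013)&(np.abs(l[...,0])<.085)&(np.abs(l[...,1])<.03)
    ff=m&(l[...,1]<-.003)
    L=[];Rr=[];D=[]
    q=l[ff]; zz=P[...,2][ff]
    for a in np.arange(zc-.012,zc+.012,.003):
        k=q[(zz>=a)&(zz<a+.003)]
        if len(k)>10: L.append(k[:,0].min());Rr.append(k[:,0].max())
    D=np.median(q[:,1])
    print(f,ff.sum(),'L',np.mean(L),'R',np.mean(Rr),'mid',(np.mean(L)+np.mean(Rr))/2,'front y',D, 'yaw slope',np.degrees(np.polyfit(q[:,0],q[:,1],1)[0]))
ends('0',.032); ends('2',.142)
E
```

```text
[0.50989887 0.14617936 0.13002148] [2.22044605e-16 2.77555756e-17 8.32667268e-17] 10.0833 10.0833 [6.66133815e-16 2.08166817e-17 6.66133815e-16]
0 243 L -0.06994765961704316 R 0.06213662577178757 mid -0.003905516922627795 front y -0.011942108209299378 yaw slope -0.3781838288753779
2 296 L -0.06909919616948003 R 0.06320670793297438 mid -0.002946244118252825 front y -0.012246505741231697 yaw slope -0.14773962965964998
```

```bash
python3 - <<'E'
from h import *
t=[.5101,.1457]
robot.movel(t+[.055],v=.08); robot.wait(.2); st('pre')
print(robot.movel(t+[.0285],v=.02,threshold=8)); st('down')
E
```

```text
pre t11.4 tcp [0.5104 0.1457 0.0554] F [-0.  -0.1 -1.1] M [0.03 0.03 0.01] w0.0237
False
down t12.8 tcp [0.5102 0.1457 0.0286] F [ 0.1  1.1 -1.5] M [-0.01  0.04 -0.04] w0.0230
```

```bash
python3 - <<'E'
from h import *
t=[.5101,.1457]
print(robot.movel(t+[.023],v=.02,threshold=15)); s=st('press')
claw.ungrasp(); st('open')
robot.movel(t+[.16],v=.12); st()
im,d=shot('side','side3'); np.savez('pics/side3.npz',im=im,d=d)
robot.reach([.45,-.15,.30],down(np.radians(25)))
for n in('side','top'):
    im,d=shot(n,n+'4'); np.savez('pics/'+n+'4.npz',im=im,d=d)
    P=pts(n,d); 
    if n=='side': c=im[115:270,130:300]
    else: c=im[175:265,165:305]
    cv2.imwrite('pics/%s4c.png'%n,cv2.convertScaleAbs(cv2.resize(c[:,:,::-1],None,fx=3.8,fy=3.8,interpolation=cv2.INTER_CUBIC),alpha=1.8))
    R=rect(n,im,(.51,.1457),np.radians(8.5),.16,.04,.056)
    dd=P[...,2]; q=P.reshape(-1,3); l=(q[:,:2]-[.51,.1457])@np.array([[np.cos(.148),-np.sin(.148)],[np.sin(.148),np.cos(.148)]])
    m=(abs(l[:,0])<.075)&(abs(l[:,1])<.012)&(q[:,2]>.045)&(q[:,2]<.07)
    A=np.c_[l[m],np.ones(m.sum())]; co=np.linalg.lstsq(A,q[m,2],rcond=None)[0]; print(n,m.sum(),'plane',co,np.median(q[m,2]),l[m].mean(0))
st()
E
```

```text
True
press t13.1 tcp [0.5102 0.1458 0.0282] F [-1.1 -1.5  7.8] M [-0.34  0.29 -0.03] w0.0234
open t13.7 tcp [0.5096 0.1455 0.0273] F [-1.6 -0.1  0.3] M [ 0.02 -0.01  0.02] w0.0853
 t14.9 tcp [0.5097 0.1454 0.1593] F [ 0.   0.2 -0.1] M [ 0.04  0.06 -0.  ] w0.0854
side 124 plane [0.00310371 0.17502723 0.05460597] 0.05451763434934476 [-0.02992415 -0.00383753]
top 295 plane [0.00742262 0.00942006 0.05611904] 0.0561188556016603 [0.00022004 0.0004614 ]
 t16.4 tcp [ 0.4503 -0.1488  0.2996] F [-0.   0.1 -0.4] M [-0.02 -0.04  0.01] w0.0853
```

View pics/side4c.png

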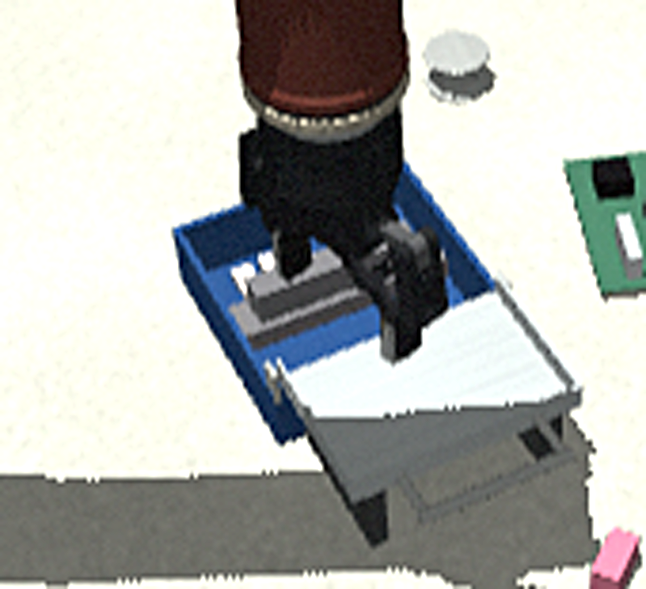

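View pics/top4c.png

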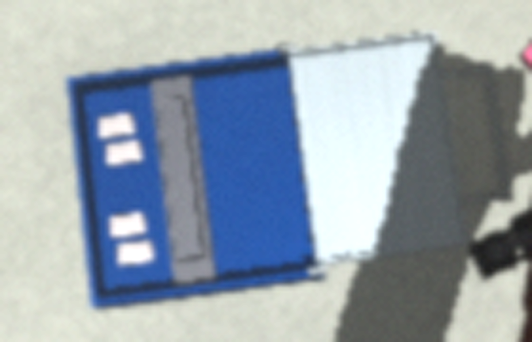

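```bash
cat >> h.py <<'E'
SY=np.radians(8.5); SC=np.array([.5101,.1457])
def stn(x,y): # station xy (m) -> world
    c,s=np.cos(SY),np.sin(SY); y=y-.078
    return [float(SC[0]+c*x-s*y),float(SC[1]+s*x+c*y)]
def pick(xy,a,z=.008,N=40):
    robot.reach([*xy,.14],down(a)); 
    robot.movel([*xy,.06],v=.15)
    print('hit',robot.movel([*xy,z],v=.06,threshold=10)); st('low')
    claw.close(N); st('closed'); robot.movel([*xy,.17],v=.15); robot.wait(.1); st('up')
E
python3 - <<'E'
from h import *
print(stn(0,-.094))
pick((.574,-.256),np.radians(-36.5))
E
```

```text
[0.535523218714293, -0.024410728498249684]
hit False
low t19.3 tcp [ 0.5743 -0.256   0.0084] F [ 1.3 -0.3  0.1] M [ 0.02 -0.06 -0.07] w0.0857
closed t19.9 tcp [ 0.5742 -0.2561  0.0082] F [ 0.6 -0.3  2.2] M [-0.01  0.01 -0.04] w0.0215
up t21.2 tcp [ 0.5735 -0.2559  0.1689] F [ 0.1 -0.4 -0.4] M [-0.03 -0.02 -0.01] w0.0212
```

```bash
cat >> h.py <<'E'
def place(x,y=-.088,z=.083,a=SY):
    p=stn(x,y)
    robot.reach([*p,.17],down(a)); s=st('over')
    if s['grip_width']<.015: print('LOST'); return
    print('hit',robot.movel([*p,z],v=.1,threshold=6)); st('low')
    claw.ungrasp(); robot.movel([*p,.17],v=.15); st('done')
E
python3 - <<'E'
from h import *
place(.055)
for n in('side','top'):
    im,d=shot(n,n+'5'); np.savez('pics/'+n+'5.npz',im=im,d=d)
    P,L,o=blobs(n,d,box=(.25,.7,-.6,-.15))
    for i,s_,c,zt,t,r in o: print(n,s_[4],c.round(0),'z%.3f'%zt,t.round(3),[np.round(a_,1) for a_ in r],np.median(im[L==i],axis=0))
E
```

```text
over t22.2 tcp [ 0.5893 -0.0126  0.1696] F [ 0.4 -1.1 -1.1] M [-0.   -0.04  0.01] w0.0211
hit False
low t23.2 tcp [ 0.5895 -0.0101  0.0836] F [-0.2 -0.1  0.1] M [ 0.03 -0.02 -0.02] w0.0209
done t24.6 tcp [ 0.5886 -0.0106  0.1692] F [-0.9 -0.5  0.1] M [ 0.    0.02 -0.07] w0.0856
side 148 [291. 262.] z0.031 [ 0.62  -0.181  0.029] [array([ 620.1, -180.1]), array([44.2, 21.8]), np.float64(44.3)] [176.   98.5 120. ]
side 165 [320. 280.] z0.032 [ 0.668 -0.258  0.03 ] [array([ 668.3, -257.2]), array([44.5, 22.1]), np.float64(26.3)] [141.  28.  26.]
side 200 [234. 316.] z0.033 [ 0.426 -0.28   0.031] [array([ 426.2, -279.6]), array([36.7, 28.4]), np.float64(40.8)] [96.5 99.  99. ]
side 211 [306. 338.] z0.032 [ 0.569 -0.395  0.029] [array([ 568.5, -394.6]), array([27., 37.]), np.float64(30.5)] [14. 14. 16.]
top 96 [330. 178.] z0.033 [ 0.671 -0.253  0.031] [array([ 670.7, -253. ]), array([41.8, 20.8]), np.float64(24.7)] [123.5  31.   28. ]
top 90 [308. 191.] z0.034 [ 0.622 -0.175  0.031] [array([ 622.2, -175. ]), array([38.5, 23.3]), np.float64(45.3)] [149.  78. 101.]
top 90 [371. 207.] z0.034 [ 0.571 -0.39   0.031] [array([ 571.4, -390.1]), array([23.9, 36.8]), np.float64(27.0)] [34. 35. 34.]
top 69 [339. 249.] z0.035 [ 0.428 -0.276  0.032] [array([ 428.4, -275.7]), array([34.3, 25.9]), np.float64(35.9)] [94. 99. 99.]
```

View pics/side5.png

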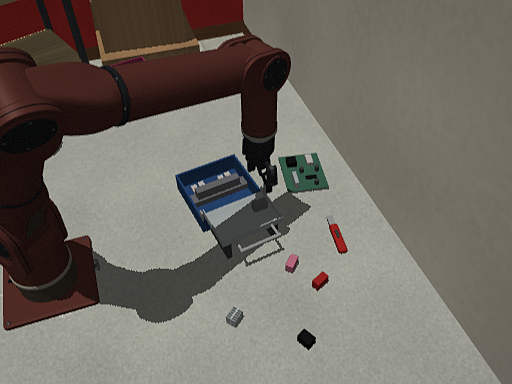

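Film is in the tray, at about (262,202); the relay and heat sink have not moved. Next is the relay.

```bash
python3 - <<'E'
from h import *
pick((.570,-.392),np.radians(-62))
place(0.0)
for n in('side','top'):
    im,d=shot(n,n+'6'); np.savez('pics/'+n+'6.npz',im=im,d=d)
    P,L,o=blobs(n,d,box=(.25,.7,-.6,-.15))
    for i,s_,c,zt,t,r in o: print(n,s_[4],c.round(0),'z%.3f'%zt,t.round(3),[np.round(a_,1) for a_ in r],np.median(im[L==i],axis=0))
cv2.imwrite('pics/s6c.png',cv2.convertScaleAbs(cv2.resize(np.load('pics/side6.npz')['im'][100:350,150:350,::-1],None,fx=2.4,fy=2.4),alpha=1.6))
E
```

```text
hit False
low t27.8 tcp [ 0.5703 -0.3921  0.0085] F [-0.1  0.  -0.4] M [0.08 0.02 0.02] w0.0853
closed t28.4 tcp [ 0.5702 -0.3921  0.0083] F [ 1.2 -0.6  1.8] M [ 0.03 -0.04 -0.05] w0.0252
up t29.7 tcp [ 0.5695 -0.3918  0.1688] F [ 0.1  0.1 -1.4] M [ 0.02 -0.01  0.  ] w0.0252
over t31.1 tcp [ 0.5351 -0.02    0.17  ] F [ 0.1 -0.6 -0.1] M [ 0.01 -0.    0.02] w0.0252
hit False
low t32.1 tcp [ 0.5351 -0.0183  0.0836] F [ 0.4  0.  -0.7] M [-0.03 -0.02 -0.05] w0.0248
done t33.5 tcp [ 0.5342 -0.0188  0.1693] F [-0.9 -0.6 -0.7] M [ 0.02 -0.03 -0.01] w0.0852
side 146 [291. 262.] z0.032 [ 0.62  -0.181  0.029] [array([ 620.4, -179.9]), array([43.2, 22.1]), np.float64(45.3)] [169.  95. 115.]
side 163 [320. 280.] z0.031 [ 0.668 -0.257  0.029] [array([ 668.3, -257. ]), array([44.6, 22.9]), np.float64(27.5)] [136.  27.  24.]
side 201 [234. 316.] z0.033 [ 0.426 -0.28   0.031] [array([ 425.7, -279.1]), array([36.3, 29.2]), np.float64(37.3)] [94. 97. 97.]
top 96 [330. 178.] z0.034 [ 0.67  -0.252  0.032] [array([ 670. , -252.2]), array([41.1, 22.3]), np.float64(25.3)] [120.  31.  28.]
top 93 [308. 191.] z0.035 [ 0.622 -0.176  0.032] [array([ 622.4, -175.3]), array([38.5, 21.8]), np.float64(45.6)] [143.  77.  98.]
top 73 [339. 249.] z0.035 [ 0.427 -0.275  0.033] [array([ 428.1, -276.3]), array([34.3, 27.6]), np.float64(36.4)] [89. 95. 94.]
```

View pics/s6c.png

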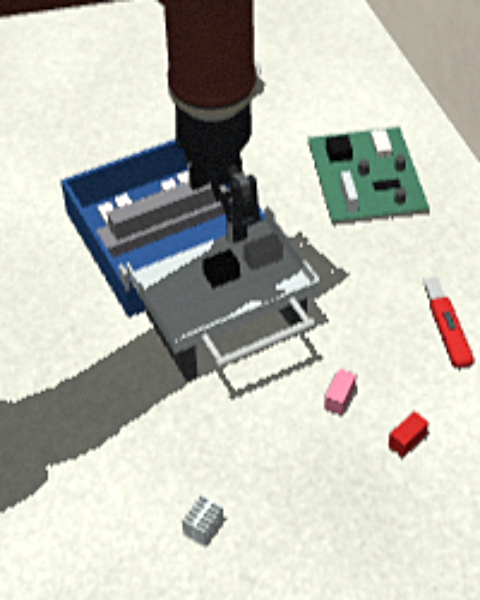

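```bash
python3 - <<'E'
from h import *
pick((.427,-.2775),np.radians(37))
place(-.055)
robot.reach([.43,-.25,.3],down(np.radians(9)))
for n in('side','top'):
    im,d=shot(n,n+'7'); np.savez('pics/'+n+'7.npz',im=im,d=d)
    P,L,o=blobs(n,d,box=(.25,.8,-.6,-.15))
    for i,s_,c,zt,t,r in o: print(n,s_[4],c.round(0),'z%.3f'%zt,t.round(3),np.median(im[L==i],axis=0))
cv2.imwrite('pics/s7c.png',cv2.convertScaleAbs(cv2.resize(np.load('pics/side7.npz')['im'][100:350,150:400,::-1],None,fx=2.4,fy=2.4),alpha=1.6))
E
```

```text
hit False
low t36.4 tcp [ 0.4273 -0.2776  0.0083] F [ 0.3 -0.8  0.6] M [-0.06  0.05 -0.05] w0.0857
closed t36.9 tcp [ 0.4272 -0.2776  0.0083] F [-1.4  0.7  4.7] M [ 0.11  0.19 -0.02] w0.0274
up t38.2 tcp [ 0.4266 -0.2772  0.1692] F [-0.  -0.4 -0.6] M [-0.02  0.   -0.  ] w0.0271
over t39.3 tcp [ 0.4802 -0.0277  0.1698] F [-0.1 -0.3 -1.1] M [-0.07 -0.    0.03] w0.0272
hit False
low t40.3 tcp [ 0.4807 -0.0265  0.0835] F [ 0.9 -0.  -0.4] M [-0.03 -0.03  0.03] w0.0277
done t41.6 tcp [ 0.4798 -0.0269  0.1693] F [-0.1 -0.6 -0.4] M [-0.01  0.02 -0.02] w0.0858
side 92 [341. 245.] z0.018 [ 0.773 -0.17   0.015] [147.  33.  31.]
side 148 [291. 262.] z0.032 [ 0.62 -0.18  0.03] [77.  44.5 52. ]
side 168 [320. 280.] z0.031 [ 0.668 -0.257  0.029] [139.  27.  26.]
top 56 [305. 148.] z0.020 [ 0.775 -0.166  0.017] [128.  30.  26.]
top 95 [330. 178.] z0.034 [ 0.67  -0.252  0.032] [122.  31.  28.]
top 94 [308. 191.] z0.033 [ 0.622 -0.176  0.031] [117.   65.5  77. ]
```

View pics/s7c.png

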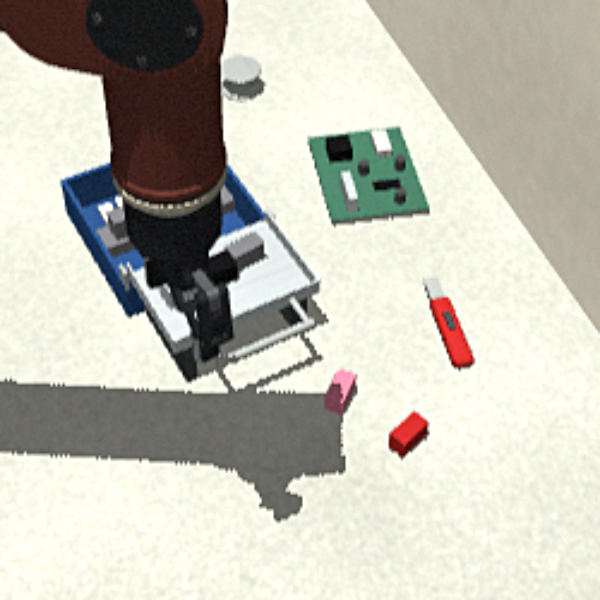

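View pics/top7.png

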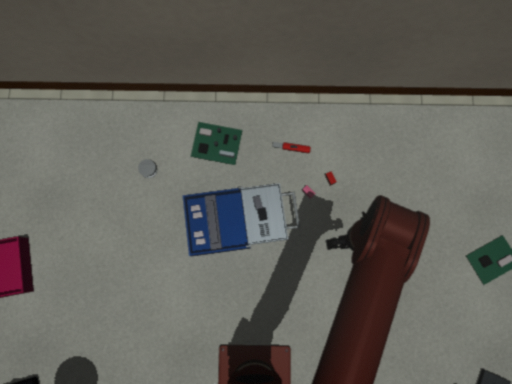

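```bash
cat >> h.py <<'E'
def tiltq(t,flip=False):
    """tool pointing station +y tilted: t=0 straight down, t=pi/2 horizontal towards +y; tool x along station x"""
    c,s=np.cos(SY),np.sin(SY); X=np.array([c,s,0]); Y=np.array([-s,c,0]); Z=np.array([0,0,1.])
    z=np.sin(t)*Y-np.cos(t)*Z; x=X if not flip else -X; y=np.cross(z,x)
    q=Rot.from_matrix(np.stack([x,y,z],1)).as_quat(); return [float(v) for v in (q[3],q[0],q[1],q[2])], z
def handle(th):
    y=-.030-.168*np.cos(th)+.009*np.sin(th); z=.068+.168*np.sin(th)+.009*np.cos(th)
    return np.array([*stn(0,y),z])
E
python3 - <<'E'
from h import *
for flip in(False,True):
  for t in (30,40,45,50,60):
    q,z=tiltq(np.radians(t),flip); r=[]
    for back in(.12,.08,.04): 
        r.append(robot.solve_ik(list(handle(0)+z*(.019-back)),q) is not None)
    js=[robot.solve_ik(list(handle(th)+z*.019),q) for th in np.arange(0,1.1,.1)]
    print(flip,t,r,[j is not None for j in js], np.round(js[0],2) if js[0] is not None else None)
z=np.load('pics/side0.npz'); 
for n in('side','top'):
    P=pts(n,np.load('pics/%s0.npz'%n)['d']).reshape(-1,3)
    c,s=np.cos(SY),np.sin(SY); l=(P[:,:2]-SC)@np.array([[c,-s],[s,c]]); l[:,1]+=.078
    m=(abs(l[:,0])<.045)&(l[:,1]<-.18)&(l[:,1]>-.215)&(P[:,2]>.06)&(P[:,2]<.1)
    print(n,m.sum(),np.median(l[m],0),np.percentile(P[m,2],[10,50,90]))
    m=(abs(l[:,1]+.198)<.015)&(P[:,2]>.06)&(P[:,2]<.1); print(l[m,0].min(),l[m,0].max())
    m=(abs(l[:,0])<.095)&(l[:,1]<-.03)&(l[:,1]>-.165)&(P[:,2]>.06)&(P[:,2]<.1); print('tray',l[m].min(0),l[m].max(0),np.median(P[m,2]))
E
```

```text
False 30 [True, True, True] [True, True, True, True, True, True, True, True, True, True, True] [ 1.24  0.94 -1.26  1.63  0.38  1.3  -1.46]
False 40 [True, True, True] [True, True, True, True, True, True, True, True, True, True, True] [ 1.25  1.03 -1.24  1.57  0.29  1.36 -1.38]
False 45 [True, True, True] [True, True, True, True, True, True, True, True, True, True, True] [ 1.26  1.08 -1.23  1.53  0.24  1.39 -1.35]
False 50 [True, True, True] [True, True, True, True, True, True, True, True, True, True, True] [ 1.26  1.12 -1.21  1.5   0.19  1.43 -1.31]
False 60 [True, True, True] [True, True, True, True, True, True, True, True, True, True, True] [ 1.25  1.21 -1.19  1.44  0.1   1.5  -1.26]
True 30 [True, True, True] [True, True, True, True, True, True, True, True, True, True, True] [ 1.17  0.83 -1.11  1.64  0.24  1.25  1.79]
True 40 [True, True, True] [True, True, True, True, True, True, True, True, True, True, True] [ 1.15  0.87 -1.01  1.57  0.07  1.32  1.93]
True 45 [True, True, True] [True, True, True, True, True, True, True, True, True, True, True] [ 1.1   0.87 -0.9   1.54 -0.06  1.36  2.03]
True 50 [True, True, True] [True, True, True, True, True, True, True, True, True, True, True] [ 1.05  0.87 -0.8   1.51 -0.17  1.41  2.12]
True 60 [True, True, True] [True, True, True, True, True, True, True, True, True, True, True] [ 1.02  0.95 -0.71  1.45 -0.3   1.51  2.2 ]
side 125 [-0.0006091 -0.20137  ] [0.07684573 0.08007495 0.08317561]
-0.061917360724798094 0.788261757728374
tray [-0.09487065 -0.16369556] [ 0.09488339 -0.0301226 ] 0.07229424751368119
top 85 [ 0.00093706 -0.1954552 ] [0.07637964 0.08108341 0.08547091]
-0.0587234459834817 0.06066334528996794
tray [-0.09452213 -0.16479665] [ 0.09348842 -0.03000977] 0.07274570474553954
```

```bash
python3 - <<'E'
from h import *
q,z=tiltq(np.radians(45),True); h0=handle(0)
robot.reach(list(h0+z*(.019-.2)),q); st('pre'); print(np.round(robot.read_state()['joint_pos'],2))
im,d=shot('side','side8'); np.savez('pics/side8.npz',im=im,d=d)
cv2.imwrite('pics/s8c.png',cv2.convertScaleAbs(cv2.resize(im[100:350,150:400,::-1],None,fx=2.4,fy=2.4),alpha=1.6))
E
```

```text
pre t45.2 tcp [ 0.5699 -0.2538  0.2054] F [-0.6  0.5  0.2] M [-0.71 -0.09  0.02] w0.0853
[ 1.19  0.96 -1.09  1.14  0.09  1.77  1.92]
```

View pics/s8c.png

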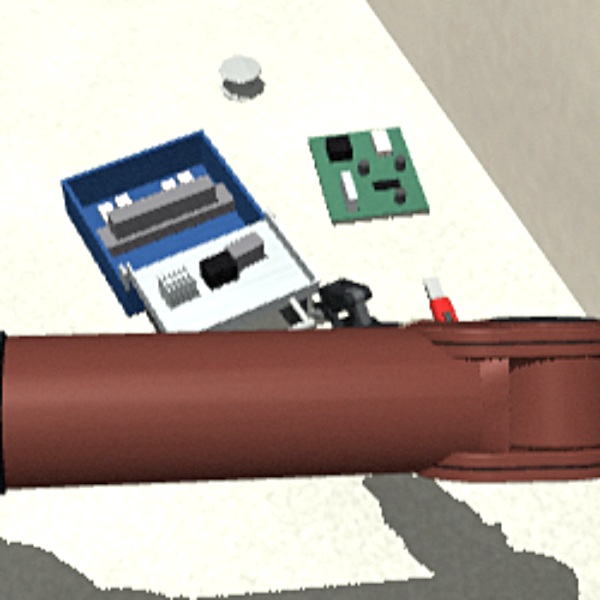

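```bash
python3 - <<'E'
from h import *
q,z=tiltq(np.radians(45),True); h0=handle(0)
robot.movel(list(h0+z*(.019-.06)),v=.12)
print(robot.movel(list(h0+z*.019),v=.05,threshold=8)); st('at')
claw.close(30); st('grip')
E
```

```text
False
at t47.9 tcp [ 0.5491 -0.1143  0.0638] F [ 0.8 -0.1  0.3] M [-0.7  -0.08  0.08] w0.0853
grip t48.6 tcp [ 0.5489 -0.114   0.0636] F [-0.5  0.5  0.2] M [-0.66 -0.06  0.03] w0.0086
```

```bash
python3 - <<'E'
from h import *
q,z=tiltq(np.radians(45),True)
ths=np.r_[np.arange(.1,1.0,.1),1.0]
for th in ths:
    robot.movel(list(handle(th)+z*.019),v=.10); s=st('%.2f'%th)
    if s['grip_width']<.004: print('LOST'); break
robot.wait(.6); st()
im,d=shot('side','side9'); im2,_=shot('top','top9')
cv2.imwrite('pics/s9c.png',cv2.convertScaleAbs(cv2.resize(im[100:350,150:400,::-1],None,fx=2.4,fy=2.4),alpha=1.6))
E
```

```text
0.10 t48.9 tcp [ 0.5487 -0.1125  0.0804] F [-0.  -0.2 -1.1] M [-1.19 -0.33 -0.13] w0.0089
0.20 t49.3 tcp [ 0.5483 -0.1096  0.0967] F [ 1.  -4.4 -0.9] M [-1.57 -0.3  -0.02] w0.0089
0.30 t49.6 tcp [ 0.5476 -0.1048  0.1128] F [ 0.9 -5.1 -0.7] M [-1.58 -0.25  0.09] w0.0088
0.40 t49.9 tcp [ 0.5468 -0.0986  0.1282] F [ 0.5 -6.7  1. ] M [-1.81 -0.26  0.03] w0.0090
0.50 t50.2 tcp [ 0.5455 -0.0903  0.1432] F [-0.2 -7.9  2. ] M [-1.61 -0.11  0.17] w0.0085
0.60 t50.5 tcp [ 0.5439 -0.08    0.1573] F [ 0.1 -6.2  2.3] M [-1.23 -0.12  0.08] w0.0090
0.70 t50.8 tcp [ 0.5424 -0.0691  0.1701] F [ 0.9 -5.4  2.6] M [-1.16 -0.1   0.07] w0.0086
0.80 t51.2 tcp [ 0.5405 -0.0569  0.1816] F [ 0.2 -4.3  3.9] M [-0.97 -0.09 -0.04] w0.0083
0.90 t51.5 tcp [ 0.5385 -0.044   0.1919] F [ 0.  -4.6  4.8] M [-0.94 -0.1   0.09] w0.0088
1.00 t51.8 tcp [ 0.5364 -0.03    0.2007] F [ 1.5 -3.2  3. ] M [-0.77 -0.24 -0.15] w0.0090
 t52.4 tcp [ 0.5364 -0.0301  0.2006] F [ 2.2 -1.3  0.2] M [-0.97 -0.51 -0.39] w0.0088
```

View pics/s9c.png

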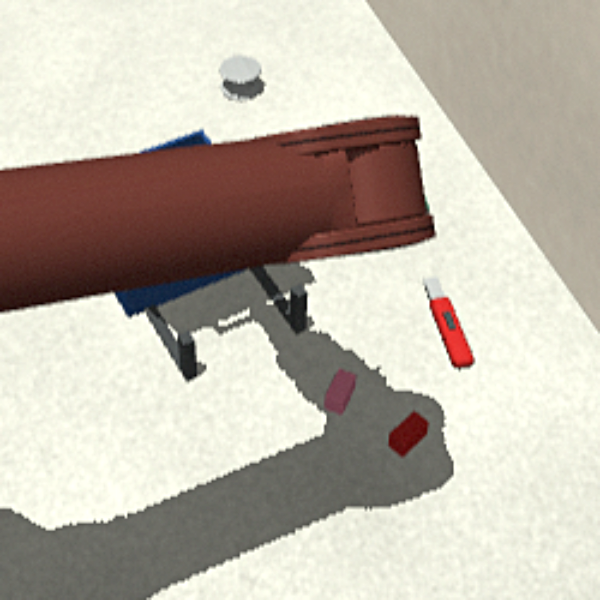

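View pics/top9.png

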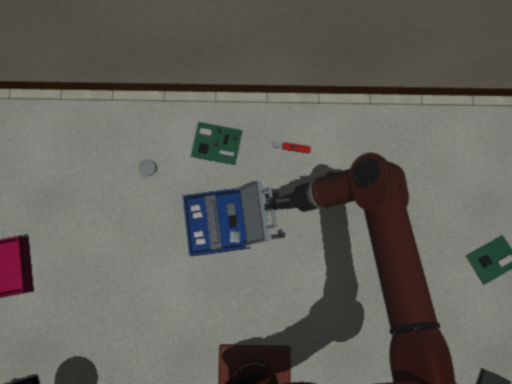

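```bash
python3 - <<'E'
from h import *
cv2.imwrite('pics/t9c.png',cv2.convertScaleAbs(cv2.resize(cv2.imread('pics/top9.png')[175:265,165:305],None,fx=5,fy=5,interpolation=cv2.INTER_CUBIC),alpha=1.8))
q,z=tiltq(np.radians(45),True)
for th in np.r_[np.arange(.9,.05,-.1),0.0]:
    robot.movel(list(handle(th)+z*.019),v=.10); 
    if abs(th*10%3)<.1: st('%.2f'%th)
st('level'); claw.ungrasp(); st()
robot.movel(list(handle(0)+z*(.019-.1)),v=.1)
robot.reach([.43,-.40,.35],down(np.radians(9)))
for n in('side','top'):
    im,d=shot(n,n+'10'); np.savez('pics/'+n+'10.npz',im=im,d=d); P=pts(n,d).reshape(-1,3)
    c,s=np.cos(SY),np.sin(SY); l=(P[:,:2]-SC)@np.array([[c,-s],[s,c]]); l[:,1]+=.078
    m=(abs(l[:,0])<.06)&(abs(l[:,1]-.078)<.009); print('comb z',np.percentile(P[m,2],[5,50,95]))
    m=(abs(l[:,0])<.085)&(abs(l[:,1]+.094)<.05); print('tray z',np.percentile(P[m,2],[2,50,98]),np.polyfit(l[m,1],P[m,2],1))
    c=im[115:270,140:300] if n=='side' else im[175:265,165:305]
    cv2.imwrite('pics/%s10c.png'%n,cv2.convertScaleAbs(cv2.resize(c[:,:,::-1],None,fx=3.8,fy=3.8,interpolation=cv2.INTER_CUBIC),alpha=1.8))
st()
E
```

```text
0.90 t52.8 tcp [ 0.5386 -0.0449  0.1913] F [ 2.4 -0.1  1.4] M [-0.52 -0.27 -0.3 ] w0.0090
0.60 t53.8 tcp [ 0.5438 -0.0802  0.1564] F [ 2.9 -0.2 -0.4] M [-0.81 -0.33 -0.2 ] w0.0089
0.30 t54.7 tcp [ 0.5475 -0.1043  0.1124] F [ 1.2 -1.8  0.1] M [-1.   -0.27 -0.12] w0.0087
0.00 t55.7 tcp [ 0.5488 -0.1138  0.0635] F [-0.  -1.1  1.4] M [-0.86 -0.18 -0.  ] w0.0086
level t55.7 tcp [ 0.5488 -0.1138  0.0635] F [-0.  -1.1  1.4] M [-0.86 -0.18 -0.  ] w0.0086
 t56.4 tcp [ 0.5489 -0.114   0.0636] F [-0.5 -0.2 -0.4] M [-0.71 -0.13 -0.01] w0.0851
comb z [0.05090011 0.05504049 0.05939711]
tray z [-0.00296051  0.07012112  0.07581522] [0.18704644 0.06596186]
comb z [0.05127855 0.05610666 0.06062273]
tray z [0.06666665 0.07239006 0.07843445] [0.00019376 0.07236282]
 t60.1 tcp [ 0.43   -0.3999  0.3497] F [-0.2 -0.   0.3] M [0.07 0.06 0.01] w0.0854
```

View pics/side10c.png

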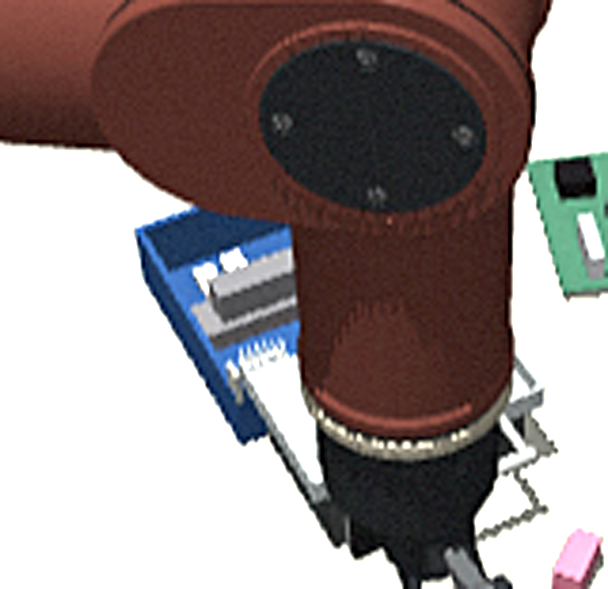

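View pics/top10c.png

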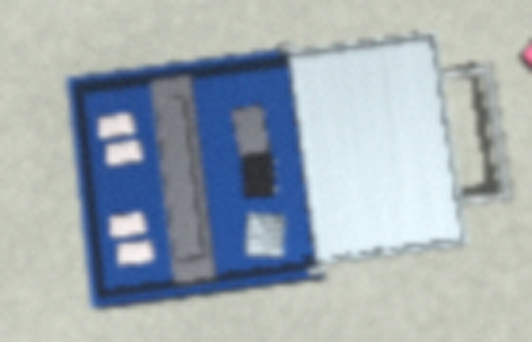

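View pics/top10.png

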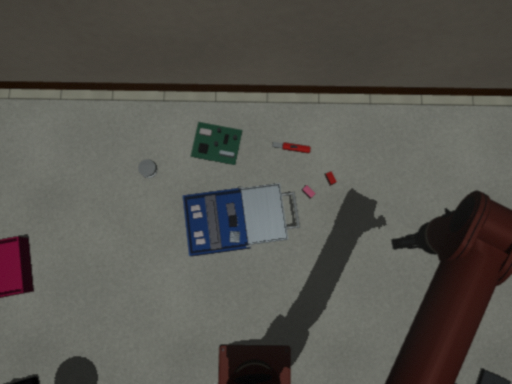

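```bash
python3 - <<'E'
from h import *
print(robot.finish_job())
E
```

```text
the job is handed in; nothing more can be done
None
```

The job is handed in at about 60 s on the robot's clock, with every step done in the order asked.

- **Divider:** I fitted the comb first. It went in on the first try and I pressed it down until it touched the sill. Before I released it the force reading was 7.8 N.
- **Components:** only the film capacitor, relay and heat sink were on the bench; I saw no transformer or terminal block. I put all three in the tray, then tipped it by the handle to 1.0 rad and let it back down level.

**Last checks:**
- In the final top picture all three parts are in the near compartment.
- The tray is empty and level: the floor is at 72.4 mm with no measurable slope.
- The comb's top is at 56.1 mm, against 56 mm expected when fully home.
- The circuit board, knife and spool are where they started, and the pink and red blocks were not touched.

**One disagreement:** in the final side picture the arm hid part of the tray and box. Its tray reading (median 70.1 mm, with a false slope) is not usable, and its comb reading was 55.0 mm. I relied on the top camera instead. I saw no sign of a slackened grip or of a part being knocked aside.

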